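# Clip the dispensary key onto its snap hook

### The arm

A 6-joint arm with a two-finger parallel gripper is mounted at the origin on the work surface. World frame = base frame: x ahead of the robot, y to its left, z up, the work surface at z = 0. Lengths are in mm, angles in rad, forces in N, time in s.
With the tool pointing down it reaches from about 275 to 1000 mm from the base axis. Payload 8.4 kg.
Tool frame: the origin (TCP) lies between the finger pads; the fingertips stand 8 mm ahead of it and the grasp point (between the pads) lies 11 mm behind it (tcp_to_tips is the distance from the TCP to the fingertips, in mm); z points along the fingers, y is the line along which they close (so a half turn about z gives the same grasp; the last joint's range is limited). The gripper opens to 85 mm and grips with 20 to 120 N. Pads are 22 mm wide; open, the fingers measure 114 mm over their backs; the gripper's body (76 mm by 85 mm) begins 54 mm behind the grasp point. The pads swing forward as they close: fully open they stand 13 mm farther back than shut.
Start: joints at [1.276, 0.353, 1.633, -0, 1.155, -0.002], TCP at [180.395, 598.403, 239.281] pointing down, gripper open.
Joint ranges: [-2.63, 2.63], [-0.92, 2.1], [0.06, 2.66], [-1.3, 4.44], [0, 2.69], [-3.02, 3.02]. Speed limits (rad/s): [2.22, 2.22, 2.79, 3.14, 3.14, 3.14].

### API

Orientations are given as [roll, pitch, yaw] about the fixed x, y, z axes, in that order (R = Rz(yaw) Ry(pitch) Rx(roll)).
In Python, from rig import * gives the robot as it stands.
- The arm moves only by the tool step_arm, never from a script. Its argument "motion" is a list of rows, each an object with "claw": the finger opening in mm, from 0 to 85.4; "delta_pos": the shift along the tool's x, y, z in mm, a list of three; "turn": the turn about the tool's z in rad. In form: [{"claw": claw, "delta_pos": [dx, dy, dz], "turn": turn}, ...]. A call has 1 to 8 rows; each row shifts and turns the commanded pose from where the row before left it, along the tool's axes as they then stand; what a row does not reach is not made up. A row lasts 1/12 s, in which the tool goes at most 41.7 mm and 7.16 degrees, less where a joint would pass 70% of its speed; a pose out of reach is approached as far as the arm can. A call is refused whole if a number of a shift passes 41.7 or a number of a turn 0.125, either way. A call with a gripper value outside its range is refused whole. The fingers move at their own pace and stop on an object; "force" is the grip in N (left out, the last holds). Time passes only in rows, so rows that do not move let the fingers close. It gives the time, the measured TCP pose, the force, the opening and the grip force at its end, in the units of the state.
- sense(): the state, without advancing time (a new reading comes with each control period).
- grab_frame(name): name is "side" or "top" or "wrist"; returns a dict with "img" (400x640x3 uint8, red, green, blue), "vertical_fov" (degrees; the focal length in pixels is half the picture's height over the tangent of half this angle, whatever the lens; pixels are square), "cx", "cy" (the principal point, pixels), "R" (3x3) and "t" (3): a world point X has camera coordinates R X + t. Camera axes: x right, y down, z forward; pixel columns grow to the right and rows downward; lengths in mm; the calibration is good to about 2 mm. A picture is of the moment at which its call begins. There is no depth.
- sign_off(): hands the job in; it is judged then, once.
The state is a dict: "clock": time; "qpos": joint angles; "qvel": joint speeds; "joint_efforts": joint torques, N m; "eef_pos": TCP position; "tcp_rot": TCP orientation; "contact_force": force on the tool from outside, world axes, zero at the start; "wrist_torque": the same for the moment, N m; "opening": opening from 0.0 (shut) to 1.0 (fully open); "grasp_force": force on a finger pad.
Only numpy, scipy, OpenCV 4.12 (cv2) and the standard library are available. Lean on these libraries where they do the work, as an engineer would, in place of code of your own. Each camera call takes 0.05 s, during which the arm holds its last target. There are 200 camera calls.

### The job

Pick up the cabinet key that has the wire eye and clip it onto the snap hook of the key stand: push the eye gently against the sprung gate until it passes inside and the gate snaps shut behind it, then let go so that the key hangs freely from the hook. Work the gate with the key's eye, not with the fingers, do not force it, and leave the other things on the counter where they are.

Things in the scene. Friction and masses are not known exactly. Their poses are not given: they have to be found in the camera images.
- key: The key to hang up, 110 mm long, 42 to 78 g, lying flat. Black plastic head 44 x 24 x 16 mm (x, y, z), brass blade 36 mm long out of its -x end, steel wire eye out of its +x end. Origin: centre of the head's underside; x along the key to the eye, z up. Grip the head across y (24 mm). The eye is a flat loop in the x-y plane, 8 mm above the underside; hole 13.6 mm wide in y, from x = 22 to 47.8 mm.
- eye (a point): Middle of the eye's far cross-bar (centre of the 4.4 mm round wire; the bar runs along y), 50 mm in +x and 8 mm in +z from the key's origin. This bar has to go down past the gate, with the hook's nose through the eye's hole and the key's head outside the nose. Axes as the key's.
- blind_key: Bystander: a second black key of the same size of head and a 30 mm brass blade, but with a blind round end instead of an eye. Origin as for the key. Either key may lie in either place.
- stand: Fixed key stand, cannot move: dark base plate 110 x 130 x 12 mm, aluminium post 16 mm square and 210 mm high at x = +45 mm. Origin at the underside; x points from the hook to the post, z up. The snap hook reaches out from the post to -x, roughly towards the robot, in the vertical x-z plane; hook and gate count as part of the stand.
- clip_seat (a point): Nominal centre of the gate's hinge pin, 195 mm above the counter, axes as the stand's. The hook was clamped by hand: the whole hook, gate included, really sits up to 7 mm either way along x (unknown; y and z are true), so feel for it. From the hinge a 6 mm bar runs down the back, along the bottom and up in front as the nose. The mouth on top is closed by the gate.
- nose_seat (a point): Nominal top of the nose (same hidden shift along x of up to 7 mm): the flat top of its squared head, 7 x 7 mm, 29.5 mm in -x and 10 mm above clip_seat. The nose's inner face is at x = -26 mm from the hinge and stands 8 mm above the gate, so a bar held just over the gate (it drags if pressed on it) can be moved to -x until it meets the nose.
- hang_seat (a point): Nominal place of the eye's bar when hung: 15 mm in -x and 30 mm below clip_seat, on the hook's bottom bar (6 mm thick, centre 35 mm below the hinge). Let go with its bar below the gate, the key swings down by itself and hangs below the hook, blade down.
- gate (a joint): Gate angle, rad: 0 shut, positive swung down inside, stop at 0.67. A 4 mm bar, level when shut (top 2 mm above hinge centre), tip 0.5 mm short of the nose. Spring: 2 N at the tip to start, 5 N at 0.65. The eye's bar passes only if pushed straight down within about 1 mm of the nose's inner face; the gate shuts behind it about 20 mm below the hinge. Farther back it jams. Over 12 N bends it.
- bottle_a: Bystander: white pill jar, 48 mm diameter, 85 mm high. Origin at its underside.
- bottle_b: Bystander: white pill jar, 42 mm diameter, 75 mm high. Origin at its underside.
- bottle_c: Bystander: white pill jar, 60 mm diameter, 110 mm high. Origin at its underside.
- cap: Bystander: white bottle cap lying flat, 42 mm diameter, 12 mm high. Origin at its underside.
- pen: Bystander: black pen, 135 mm long, lying along its x. Origin at its middle, underside.
- mouse: Bystander: black computer mouse, 100 x 58 x 32 mm. Origin at its underside.
- tray: Bystander: blue tablet-counting tray, 150 x 200 x 22 mm. Origin at its underside.
Not all that is in view belongs to the job. What is shaped like the key but orange is not meant. What is shaped like the stand but orange is not meant.

How it is judged (in metres and radians):
On the way, in this order (a step that is already met when the one before it is completed fails the run):
1. the key is lifted clear of the counter (height (world z) of eye above 0.08 m), for 0.1 s.
2. the eye's bar pushes the gate open (value of joint gate above 0.35 rad and contact force between key and stand above 0.5 N), for 0.02 s.
3. the bar is inside the hook and the gate is shut behind it (value of joint gate below 0.1 rad and z of eye in the frame of clip_seat between -0.034 and -0.01 m and x of eye in the frame of clip_seat between -0.036 and 0.01 m), for 0.1 s.
At the end, for the whole second after the job is handed in: The key hangs quietly from the hook (key axis within 0.5 rad of plumb, under 0.2 m/s): the eye's bar is 20 to 35 mm below clip_seat, within 10 mm sideways of the hook's plane, from 36 mm in front of clip_seat to 10 mm behind it, and the gate is shut (under 0.1 rad) (value of joint gate below 0.1 rad and z of eye in the frame of clip_seat between -0.035 and -0.02 m and x of eye in the frame of clip_seat between -0.036 and 0.01 m and y of eye in the frame of clip_seat between -0.01 and 0.01 m and angle between eye's own x axis and vertical below 0.5 rad and linear speed of key below 0.2 m/s); the robot touches nothing.
It fails at once if the key is pressed against the hook, its gate or the stand with more than 12 N (contact force between key and stand above 12 N).
It fails at once if the fingers press on the stand, the hook or its gate (over 2 N) (contact force between the fingers and stand above 2 N).
It fails at once if another thing on the counter is moved by more than 20 mm (distance of any of blind_key, bottle_a, bottle_b, bottle_c, cap, pen, mouse, tray from where it was at the start of the episode above 0.02 m).
It also fails if it takes over 48 s, if anything falls off the work surface, if the arm or the gripper's body presses on something with over 40 N, if the wrist force passes 120 N, or if a joint passes its speed limit or range.

## Working session

There is one attempt and no reset: what is moved stays moved. The work goes in short steps, Python scripts to look and compute and a tool call to move; the robot and the scene stay as the last step left them, time stands still between calls to the robot, and variables do not carry over. Pictures are saved under pics/ and viewed, at most 10 in all, crops included, and the job is handed in when it is done.

Besides the shell and the picture viewer there is one more tool, called as name(argument=value, ...) on one line, values as JSON. step_arm: Moves the arm, as the interface text tells. Its arguments: {"type":"object","properties":{"motion":{"type":"array","items":{"type":"object","properties":{"claw":{"type":"number"},"delta_pos":{"type":"array","items":{"type":"number"}},"turn":{"type":"number"}}}},"force":{"type":"number"}},"required":["motion"]}

```bash
mkdir -p pics; ls
python3 - <<'E'
from rig import *
import cv2,pickle
s=sense(); print(s)
for n in ["side","top"]:
    f=grab_frame(n); pickle.dump(f,open(f"{n}.pkl","wb"))
    cv2.imwrite(f"pics/{n}0.png",f["img"][:,:,::-1]); print(n,f["vertical_fov"],f["cx"],f["cy"],f["R"],f["t"])
E
```

```text
pics
{'clock': 0.0, 'qpos': array([ 1.27561248e+00,  3.53621638e-01,  1.63413863e+00, -3.39701165e-06,
        1.15521066e+00, -2.40763601e-03]), 'qvel': array([-0.00132506,  0.00093091,  0.00071943, -0.0008915 ,  0.00285229,
        0.00022941]), 'joint_efforts': array([-9.79115539e-04, -6.05280590e+01, -3.42049456e+01, -1.69276143e-05,
        9.43140651e-03, -5.24092616e-05]), 'eef_pos': array([180.25101544, 597.95277577, 238.57631385]), 'tcp_rot': array([-3.14021438e+00, -2.12420570e-07,  2.84881782e+00]), 'contact_force': array([ 0.0927669 , -0.35068737,  0.16075871]), 'wrist_torque': array([ 0.02854398, -0.01868835,  0.0204897 ]), 'grasp_force': 0.0, 'opening': 0.99718593743791}
side 56.881111105722084 322.6605385964122 195.61876106483462 [[ 0.97790551 -0.20892324 -0.00720411]
 [-0.15416466 -0.6974655  -0.69983936]
 [ 0.14118809  0.68548738 -0.71426394]] [-472.47843339  191.3485984  1104.60192418]
top 54.69368338267802 320.79630413581805 194.2652321122503 [[ 5.80647008e-03 -9.99983102e-01 -2.82719757e-04]
 [-9.87442711e-01 -5.68901830e-03 -1.57875035e-01]
 [ 1.57870759e-01  1.19586623e-03 -9.87459059e-01]] [  18.87974298  516.09636519 1129.19789541]
```

View pics/side0.png

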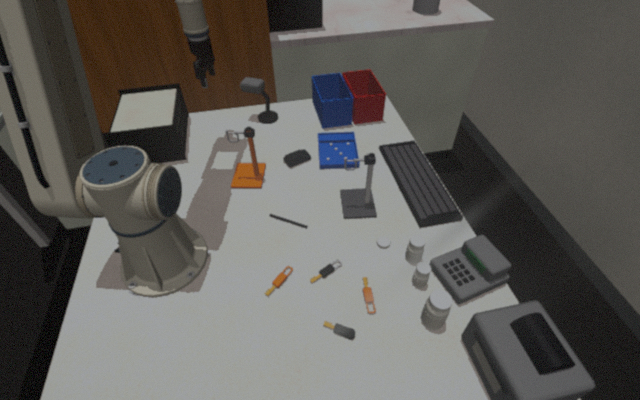

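View pics/top0.png

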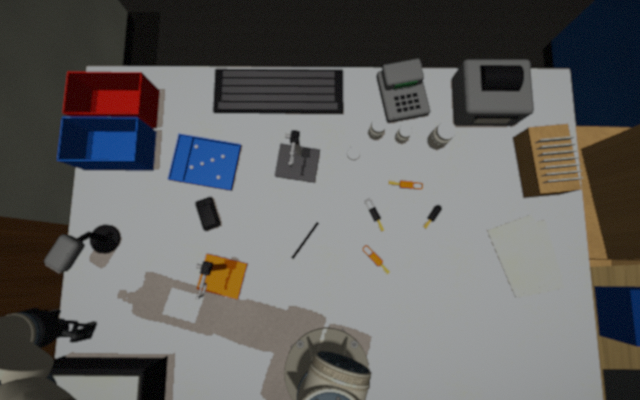

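The side view shows the eyed black key at about (326,270) and the grey stand at (360,190). In the top view the key is at (374,213), with its eye at (369,202) and blade tip at (382,229). The grey stand is at (298,163) and its hook at (292,150). The orange ones are decoys.

```bash
cat > h.py <<'E'
import numpy as np,cv2,pickle
def cam(f):
    F=f["img"].shape[0]/2/np.tan(np.radians(f["vertical_fov"])/2); return F,f["cx"],f["cy"],np.array(f["R"]),np.array(f["t"])
def ray(f,u,v):
    F,cx,cy,R,t=cam(f); return -R.T@t, R.T@np.array([(u-cx)/F,(v-cy)/F,1])
def onz(f,u,v,z):
    c,d=ray(f,u,v); return c+d*(z-c[2])/d[2]
def tri(a,ua,b,ub):
    c1,d1=ray(a,*ua);c2,d2=ray(b,*ub)
    k=np.linalg.lstsq(np.c_[d1,-d2],c2-c1,rcond=None)[0]
    p,q=c1+k[0]*d1,c2+k[1]*d2; return (p+q)/2,np.linalg.norm(p-q)
def proj(f,X):
    F,cx,cy,R,t=cam(f); c=R@np.array(X)+t; return np.array([F*c[0]/c[2]+cx,F*c[1]/c[2]+cy])
def crop(f,x,y,w,h,s): return cv2.resize(f["img"][y:y+h,x:x+w,::-1],None,fx=s,fy=s,interpolation=cv2.INTER_CUBIC)
E
python3 - <<'E'
from h import *
t=pickle.load(open("top.pkl","rb"));s=pickle.load(open("side.pkl","rb"))
im=np.zeros((600,800,3),np.uint8)
im[:300,:400]=crop(t,350,190,50,50*3//4+1,8)[:300,:400]
im[:300,400:]=crop(t,265,120,67,50,6)[:300,:400]
im[300:,:400]=crop(s,300,250,50,38,8)[:300,:400]
im[300:,400:]=crop(s,330,145,100,75,4)[:300,:400]
cv2.imwrite("pics/c1.png",np.clip(im*1.5,0,255))
# brass & black masks in top
I=t["img"]; hsv=cv2.cvtColor(I,cv2.COLOR_RGB2HSV)
sub=I[190:240,350:400].astype(int)
blk=(sub.max(2)<75); yel=(sub[:,:,0]-sub[:,:,2]>60)&(sub[:,:,1]-sub[:,:,2]>40)
for n,m in (("blk",blk),("yel",yel)):
    nn,l,st,c=cv2.connectedComponentsWithStats(m.astype(np.uint8))
    for i in range(1,nn): print(n,st[i],c[i]+[350,190], onz(t,*(c[i]+[350,190]),16 if n=="blk" else 8))
E
```

```text
blk [20 18 10 13 77] [374.32467532 213.76623377] [ 460.36077248 -142.60417092   16.        ]
yel [28 31  5  9 19] [380.15789474 225.31578947] [ 425.68251334 -161.06057571    8.        ][ WARN:0@0.036] global loadsave.cpp:1063 imwrite_ Unsupported depth image for selected encoder is fallbacked to CV_8U.
```

View pics/c1.png

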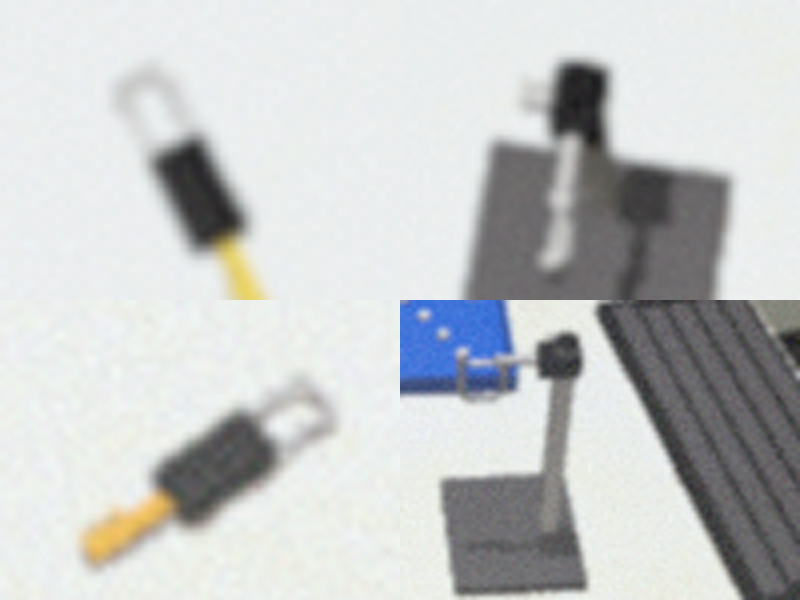

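Key eye tip in top is about (368.6,199) and head about (374,214). Nose top is about (290,163.7) in top and (345.5,158.5) in side. Next I'll measure the stand's yaw from the base plate, and the nose and key positions.

Run:
```python
from h import *
t=pickle.load(open("top.pkl","rb"));s=pickle.load(open("side.pkl","rb"))
I=t["img"].astype(int)
def mask(f,x,y,w,h,lo,hi):
    a=f["img"][y:y+h,x:x+w].astype(int); m=((a.max(2)<hi)&(a.min(2)>lo)&(a.max(2)-a.min(2)<25)).astype(np.uint8)
    return cv2.morphologyEx(m,cv2.MORPH_OPEN,np.ones((3,3),np.uint8))
for n,f,b in(("top",t,(265,141,67,50)),("side",s,(335,186,50,40))):
    m=mask(f,*b,45,125); nn,l,st,c=cv2.connectedComponentsWithStats(m); i=1+np.argmax(st[1:,4]); print(n,st[i])
    cs=cv2.findContours((l==i).astype(np.uint8),0,1)[0][0][:,0]+np.array(b[:2])
    W=np.array([onz(f,u,v,12)[:2] for u,v in cs],np.float32); r=cv2.minAreaRect(W); print(r)
    print(np.round(cv2.boxPoints(r),1).tolist())
# key black minAreaRect
for n,f,b in(("top",t,(362,198,30,27)),("side",s,(312,258,30,27))):
    a=f["img"][b[1]:b[1]+b[3],b[0]:b[0]+b[2]].astype(int); m=(a.max(2)<100)&(a.max(2)-a.min(2)<30)
    nn,l,st,c=cv2.connectedComponentsWithStats(m.astype(np.uint8)); i=1+np.argmax(st[1:,4])
    v,u=np.nonzero(l==i); P=np.array([onz(f,x+b[0],y+b[1],12 )[:2] for x,y in zip(u,v)],np.float32)
    d=np.linalg.svd(P-P.mean(0))[2][0]; print(n,"key",len(P),P.mean(0),np.arctan2(d[1],d[0]),cv2.minAreaRect(P))
e=onz(t,368.6,199.2,8); print("eye top",e); print("eye side",onz(s,300+308/8,250+92/8,8))
print("brass tip side",onz(s,300+95/8,250+255/8,8))
print("nose",tri(t,(290,163.7),s,(345.5,158.5)))
print("nose at z205",onz(t,290,163.7,205),onz(s,345.5,158.5,205))
print("hinge? ",onz(t,265+165/6,120+150/6,195))
```

```text
top [  10    3   45   39 1339]
((622.404296875, 96.44171142578125), (130.9166259765625, 115.30211639404297), 81.59202575683594)
[[555.7999877929688, 40.099998474121094], [669.9000244140625, 23.299999237060547], [689.0, 152.8000030517578], [574.9000244140625, 169.60000610351562]]
side [  5   0  37  33 998]
((622.9306030273438, 95.19811248779297), (147.10546875, 111.56373596191406), 81.52638244628906)
[[556.9000244140625, 30.700000762939453], [667.2999877929688, 14.199999809265137], [688.9000244140625, 159.6999969482422], [578.5999755859375, 176.1999969482422]]
top key 96 [ 460.9918  -143.05309] -2.6608074 ((461.3706359863281, -143.06350708007812), (39.86996078491211, 22.219730377197266), 25.85455322265625)
side key 125 [ 463.4759  -148.54399] -2.5960023 ((462.37762451171875, -148.77854919433594), (45.60580062866211, 27.01587677001953), 27.118791580200195)
eye top [ 506.58817405 -126.65893759    8.        ]
eye side [ 504.57080049 -122.96264969    8.        ]
brass tip side [ 415.16126843 -173.31393498    8.        ]
nose (array([574.15028217, 103.11743803, 202.77829783]), np.float64(5.701635744126447))
nose at z205 [570.69207235 103.12533376 205.        ] [576.38499871 101.05568186 205.        ]
hinge?  [624.49079699  98.20951576 195.        ]
```

Stand yaw is about -0.147 rad, with the nose centre near (573,102.5) on its centreline. The key head is near (461,-143) with yaw about 0.48. I'll raise and turn first, then travel.

step_arm(motion=[{"claw": 85,"delta_pos": [0,0,-12],"turn": 0.125},{"claw": 85,"delta_pos": [0,0,-12],"turn": 0.125},{"claw": 85,"delta_pos": [0,0,-12],"turn": 0.125},{"claw": 85,"delta_pos": [0,0,-12],"turn": 0.125},{"claw": 85,"delta_pos": [0,0,-12],"turn": 0.125},{"claw": 85,"delta_pos": [0,0,-12],"turn": 0.125},{"claw": 85,"delta_pos": [0,0,-10],"turn": 0.125},{"claw": 85,"delta_pos": [0,0,0],"turn": 0.125}])

```text
clock: 0.77
eef_pos: [180.6, 599.1, 323.3]
tcp_rot: [3.14, -0.002, 1.843]
contact_force: [0.6, 0.6, 1.3]
opening: 0.995
grasp_force: 0.0
```

step_arm(motion=[{"claw": 85,"delta_pos": [0,0,0],"turn": 0.125},{"claw": 85,"delta_pos": [0,0,0],"turn": 0.125},{"claw": 85,"delta_pos": [0,0,0],"turn": 0.125},{"claw": 85,"delta_pos": [0,0,0],"turn": 0.125},{"claw": 85,"delta_pos": [0,0,0],"turn": 0.125},{"claw": 85,"delta_pos": [0,0,0],"turn": 0.125},{"claw": 85,"delta_pos": [0,0,0],"turn": 0.125},{"claw": 85,"delta_pos": [0,0,0],"turn": 0.125}])

```text
clock: 1.43
eef_pos: [180.3, 598.2, 320.8]
tcp_rot: [3.141, 0.001, 0.843]
contact_force: [-0.6, -0.2, 0.4]
opening: 0.997
grasp_force: 0.0
```

step_arm(motion=[{"claw": 85,"delta_pos": [0,0,0],"turn": 0.125},{"claw": 85,"delta_pos": [0,0,0],"turn": 0.125},{"claw": 85,"delta_pos": [0,0,0],"turn": 0.12},{"claw": 85,"delta_pos": [0,0,0],"turn": 0}])

```text
clock: 1.77
eef_pos: [180.3, 598.2, 320.8]
tcp_rot: [3.141, 0.001, 0.473]
contact_force: [1.0, 0.3, -0.0]
opening: 1.0
grasp_force: 0.0
```

step_arm(motion=[{"claw": 85,"delta_pos": [-4.4,39.4,0],"turn": 0},{"claw": 85,"delta_pos": [-4.4,39.4,0],"turn": 0},{"claw": 85,"delta_pos": [-4.4,39.4,0],"turn": 0},{"claw": 85,"delta_pos": [-4.4,39.4,0],"turn": 0},{"claw": 85,"delta_pos": [-4.4,39.4,0],"turn": 0},{"claw": 85,"delta_pos": [-4.4,39.4,0],"turn": 0},{"claw": 85,"delta_pos": [-4.4,39.4,0],"turn": 0},{"claw": 85,"delta_pos": [-4.4,39.4,0],"turn": 0}])

```text
clock: 2.43
eef_pos: [294.4, 300.6, 321.2]
tcp_rot: [3.141, -0.0, 0.484]
contact_force: [0.4, -0.4, -0.7]
opening: 0.996
grasp_force: 0.0
```

step_arm(motion=[{"claw": 85,"delta_pos": [-4.4,39.4,0],"turn": 0},{"claw": 85,"delta_pos": [-4.4,39.4,0],"turn": 0},{"claw": 85,"delta_pos": [-4.4,39.4,0],"turn": 0},{"claw": 85,"delta_pos": [-4.4,39.4,0],"turn": 0},{"claw": 85,"delta_pos": [-4.4,39.4,10],"turn": 0},{"claw": 85,"delta_pos": [-4.4,39.4,10],"turn": 0},{"claw": 85,"delta_pos": [-4.4,39.4,10],"turn": 0},{"claw": 85,"delta_pos": [-4.4,39.4,10],"turn": 0}])

```text
clock: 3.1
eef_pos: [408.5, 4.4, 281.1]
tcp_rot: [3.141, -0.001, 0.483]
contact_force: [1.9, 0.6, 0.6]
opening: 0.994
grasp_force: 0.0
```

step_arm(motion=[{"claw": 85,"delta_pos": [-4.4,39.4,10],"turn": 0},{"claw": 85,"delta_pos": [-4.4,39.4,10],"turn": 0},{"claw": 85,"delta_pos": [-4.4,39.4,10],"turn": 0},{"claw": 85,"delta_pos": [-4.4,39.4,10],"turn": 0},{"claw": 85,"delta_pos": [0,0,40],"turn": 0},{"claw": 85,"delta_pos": [0,0,0],"turn": 0},{"claw": 85,"delta_pos": [0,0,0],"turn": 0}])

```text
clock: 3.68
eef_pos: [463.7, -141.5, 199.9]
tcp_rot: [-3.138, 0.003, 0.481]
contact_force: [0.3, 0.4, -0.5]
opening: 0.99
grasp_force: 0.0
```

Run:
```python
from rig import *
from h import *
f=grab_frame("wrist"); pickle.dump(f,open("w1.pkl","wb")); cv2.imwrite("pics/w1.png",f["img"][:,:,::-1]); s=sense(); print(s["eef_pos"],s["tcp_rot"],f["R"],f["t"],proj(f,(461,-143,16)))
```

```text
[ 464.86578002 -141.26001717  201.44127995] [-3.14022933e+00  1.16644256e-03  4.81013621e-01] [[ 0.46262482 -0.88654489 -0.00405443]
 [-0.85083588 -0.44526656  0.27895518]
 [-0.2491116  -0.12560193 -0.96029556]] [-339.83158305  307.11555789  439.4401038 ] [321.94829016 180.65802477]
```

View pics/w1.png

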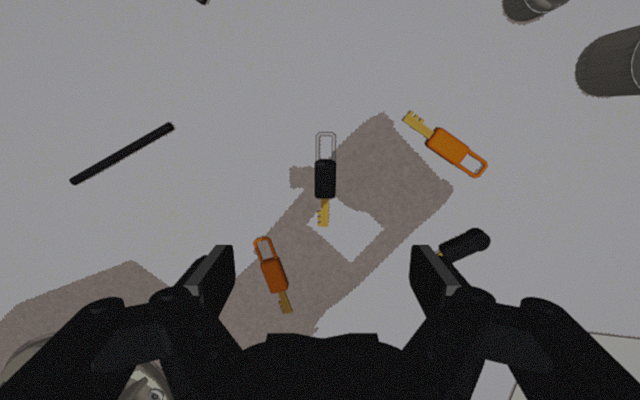

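The wrist view shows the key almost upright: head centre (325,179), eye top (326,132), blade tip (324,226). It is close to aligned with the tool, so I'll compute the exact offset.

Run:
```python
from h import *
f=pickle.load(open("w1.pkl","rb"))
a=f["img"].astype(int)
m=np.zeros(a.shape[:2],np.uint8); sub=a[150:210,305:345]; m[150:210,305:345]=(sub.max(2)<50)
nn,l,st,c=cv2.connectedComponentsWithStats(m); i=1+np.argmax(st[1:,4]); print(st[i],c[i])
cs=cv2.findContours((l==i).astype(np.uint8),0,1)[0][0][:,0]
r=cv2.minAreaRect(np.array([onz(f,u,v,14)[:2] for u,v in cs],np.float32)); print(r)
e=onz(f,325.5,133.5,8);b=onz(f,323.5,226,8);d=e-b;print(e,b,d,np.arctan2(d[1],d[0]),np.hypot(d[0],d[1]))
u=d/np.linalg.norm(d); print("origin from eye",e-50*u,"from blade",b+58*u)
```

```text
[315 159  21  39 773] [324.86675291 178.36481242]
((464.4530029296875, -145.07470703125), (43.03108215332031, 22.259775161743164), 27.19024658203125)
[ 507.41735703 -123.06512962    8.        ] [ 411.48146053 -170.88235559    8.        ] [95.9358965  47.81722596  0.        ] 0.4623899609993103 107.19227274910378
origin from eye [ 462.66791099 -145.369548      8.        ] from blade [ 463.39081793 -145.00923027    8.        ]
```

step_arm(motion=[{"claw": 55,"delta_pos": [-2.4,2.9,30],"turn": 0.01},{"claw": 55,"delta_pos": [0,0,35],"turn": 0},{"claw": 55,"delta_pos": [0,0,35],"turn": 0},{"claw": 55,"delta_pos": [0,0,35],"turn": 0},{"claw": 55,"delta_pos": [0,0,25],"turn": 0},{"claw": 55,"delta_pos": [0,0,15],"turn": 0},{"claw": 55,"delta_pos": [0,0,8],"turn": 0},{"claw": 55,"delta_pos": [0,0,0],"turn": 0}])

```text
clock: 4.4
eef_pos: [465.0, -144.6, 18.4]
tcp_rot: [-3.141, 0.0, 0.471]
contact_force: [-0.4, 0.3, 0.0]
opening: 0.638
grasp_force: 0.0
```

Run:
```python
from rig import *
s=sense(); print(s["eef_pos"],s["tcp_rot"],s["contact_force"],s["opening"])
```

```text
[ 465.0001078  -144.56562095   18.44900818] [-3.14148012e+00  1.02479673e-04  4.71227335e-01] [-0.44693595  0.34239095  0.02111401] 0.6375252163346865
```

step_arm(motion=[{"claw": 55,"delta_pos": [-1.5,0,4],"turn": 0},{"claw": 55,"delta_pos": [0,0,4],"turn": 0},{"claw": 35,"delta_pos": [0,0,0],"turn": 0},{"claw": 20,"delta_pos": [0,0,0],"turn": 0},{"claw": 15,"delta_pos": [0,0,0],"turn": 0},{"claw": 15,"delta_pos": [0,0,0],"turn": 0},{"claw": 15,"delta_pos": [0,0,0],"turn": 0},{"claw": 15,"delta_pos": [0,0,0],"turn": 0}], force=80)

```text
clock: 5.07
eef_pos: [463.6, -146.0, 11.3]
tcp_rot: [3.141, -0.001, 0.469]
contact_force: [-2.2, 0.4, 9.7]
opening: 0.256
grasp_force: 78.8
```

step_arm(motion=[{"claw": 15,"delta_pos": [0,0,-10],"turn": 0},{"claw": 15,"delta_pos": [0,0,-25],"turn": 0},{"claw": 15,"delta_pos": [0,0,-35],"turn": 0},{"claw": 15,"delta_pos": [0,0,-40],"turn": 0},{"claw": 15,"delta_pos": [0,0,-40],"turn": 0},{"claw": 15,"delta_pos": [0,0,-40],"turn": 0},{"claw": 15,"delta_pos": [0,0,-40],"turn": 0},{"claw": 15,"delta_pos": [0,0,-30],"turn": 0}])

```text
clock: 5.73
eef_pos: [463.4, -146.0, 274.7]
tcp_rot: [3.139, -0.003, 0.469]
contact_force: [1.4, -1.4, -0.4]
opening: 0.255
grasp_force: 78.8
```

step_arm(motion=[{"claw": 15,"delta_pos": [0,0,0],"turn": 0},{"claw": 15,"delta_pos": [0,0,0],"turn": 0},{"claw": 15,"delta_pos": [0,0,0],"turn": 0},{"claw": 15,"delta_pos": [0,0,0],"turn": 0}])

```text
clock: 6.07
eef_pos: [462.2, -145.6, 269.1]
tcp_rot: [-3.14, 0.002, 0.469]
contact_force: [0.1, 0.0, -1.2]
opening: 0.255
grasp_force: 78.7
```

Run:
```python
from rig import *
from h import *
f=grab_frame("wrist"); pickle.dump(f,open("w2.pkl","wb")); s=sense(); pickle.dump(s,open("s2.pkl","wb"))
g=grab_frame("side"); pickle.dump(g,open("side2.pkl","wb"))
e=s["eef_pos"]; print(e,s["tcp_rot"],s["contact_force"],s["grasp_force"])
import math
p=e+np.array([50*math.cos(.47),50*math.sin(.47),-3]); a=proj(f,p); b=proj(g,p); print(a,b)
x,y=(int(v) for v in a); u,v=(int(q) for q in b)
im=np.zeros((600,800,3),np.uint8)
y0=max(0,y-60);c1=crop(f,x-66,y0,133,200,3)[:600,:400]; im[:c1.shape[0],:c1.shape[1]]=c1
c2=crop(g,u-40,v-50,80,100,5)[:500,:400]; im[:c2.shape[0],400:400+c2.shape[1]]=c2
print("wrist crop origin",x-66,y0,"side",u-40,v-50)
cv2.imwrite("pics/c2.png",np.clip(im*1.5,0,255).astype(np.uint8))
```

```text
[ 462.22383707 -145.58213317  268.89979097] [-3.13964386e+00  1.98898334e-03  4.68756714e-01] [ 0.43517639 -0.78536708 -0.8299458 ] 78.74120950698853
[320.27149494 158.38385932] [341.85968715 200.88998957]
wrist crop origin 254 98 side 301 150
```

View pics/c2.png

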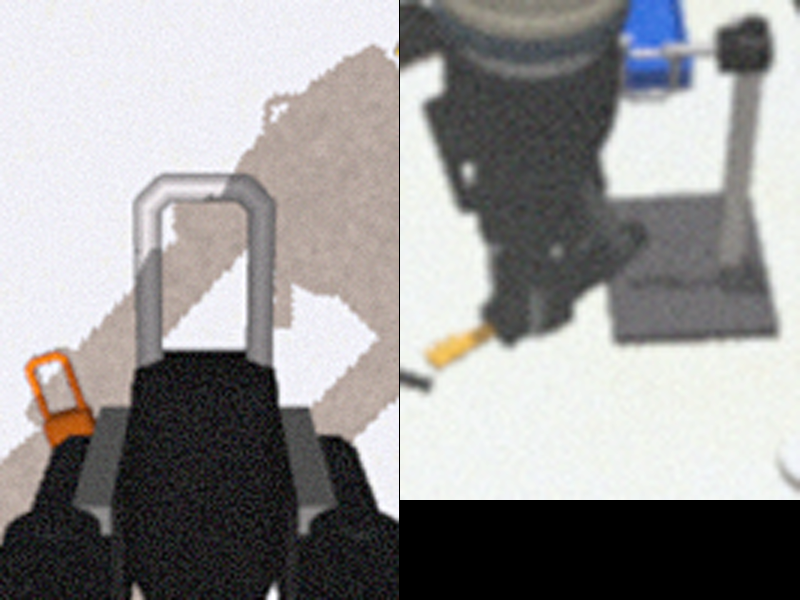

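In the wrist crop the eye bar's centre is at px (322,160.7) and the key is straight and held firmly across the head. The side crop shows it held with the blade sticking out. Next I'll work out the eye in the tool frame and the move to the stand.

Run:
```python
from h import *
f=pickle.load(open("w2.pkl","rb"));s=pickle.load(open("s2.pkl","rb"));w=s["tcp_rot"][2];e=s["eef_pos"]
T=np.array([[np.cos(w),np.sin(w),0],[np.sin(w),-np.cos(w),0],[0,0,-1]])  # rows tool axes
for dz in(-5,-3,-1): 
    P=onz(f,322,160.7,e[2]+dz); L=onz(f,254+133/3,98+215/3,e[2]+dz);R=onz(f,254+275/3,98+215/3,e[2]+dz); print(dz,"eye tool",T@(P-e),"width",np.linalg.norm(L-R))
O=np.array([571.5,102.7,0]); 
# nose on centreline of stand
y=-8.4*np.pi/180; u=np.array([np.cos(y),np.sin(y)]);v=np.array([-u[1],u[0]]); c=np.array([622.5,96.0])
print("nose stand frame",[(np.round([u@(q-c),v@(q-c)],1)) for q in (np.array([570.7,103.1]),np.array([576.4,101.1]),np.array([574.2,103.1]))])
```

```text
-5 eye tool [48.58250458  0.74418222  5.        ] width 22.703800988315976
-3 eye tool [48.91019845  0.74702755  3.        ] width 22.380387357560377
-1 eye tool [49.23789232  0.74987287  1.        ] width 22.056973726804802
nose stand frame [array([-52.3,  -0.5]), array([-46.4,  -1.7]), array([-48.8,  -0. ])]
```

step_arm(motion=[{"claw": 15,"delta_pos": [0,0,0],"turn": 0.123},{"claw": 15,"delta_pos": [0,0,0],"turn": 0.123},{"claw": 15,"delta_pos": [0,0,0],"turn": 0.123},{"claw": 15,"delta_pos": [0,0,0],"turn": 0.123},{"claw": 15,"delta_pos": [0,0,0],"turn": 0.123},{"claw": 15,"delta_pos": [0,0,0],"turn": 0}])

```text
clock: 6.67
eef_pos: [462.7, -145.7, 269.2]
tcp_rot: [-3.141, 0.002, -0.152]
contact_force: [0.6, 0.4, -0.9]
opening: 0.255
grasp_force: 78.7
```

step_arm(motion=[{"claw": 15,"delta_pos": [3,-20,0],"turn": 0},{"claw": 15,"delta_pos": [5,-36,0],"turn": 0},{"claw": 15,"delta_pos": [5,-36,0],"turn": 0},{"claw": 15,"delta_pos": [5,-36,0],"turn": 0},{"claw": 15,"delta_pos": [5,-36,0],"turn": 0},{"claw": 15,"delta_pos": [5,-36,0],"turn": 0},{"claw": 15,"delta_pos": [5,-36,0],"turn": 0},{"claw": 15,"delta_pos": [4,-27,0],"turn": 0}])

```text
clock: 7.33
eef_pos: [538.3, 111.6, 269.5]
tcp_rot: [-3.141, 0.001, -0.141]
contact_force: [1.0, -0.0, 0.6]
opening: 0.257
grasp_force: 78.8
```

step_arm(motion=[{"claw": 15,"delta_pos": [0,0,0],"turn": 0},{"claw": 15,"delta_pos": [0,0,0],"turn": 0},{"claw": 15,"delta_pos": [0,0,0],"turn": 0}])

```text
clock: 7.58
eef_pos: [537.6, 108.6, 269.5]
tcp_rot: [3.141, 0.002, -0.143]
contact_force: [-0.0, -0.4, -0.9]
opening: 0.255
grasp_force: 78.8
```

```bash
cat > look.py <<'E'
import sys
from rig import *
from h import *
n=sys.argv[1]
f=grab_frame("wrist"); s=sense(); g=grab_frame("side"); pickle.dump((f,s,g),open(n+".pkl","wb"))
e=s["eef_pos"];w=s["tcp_rot"][2]; print(e,s["tcp_rot"],s["contact_force"])
p=e+np.array([49*np.cos(w)+.7*np.sin(w),49*np.sin(w)-.7*np.cos(w),-3]); a=proj(f,p); b=proj(g,p); print("eye est",p,a,b)
x,y=int(a[0]),int(a[1]); u,v=int(b[0]),int(b[1])
im=np.zeros((600,800,3),np.uint8); y0=max(0,y-110)
c1=crop(f,x-66,y0,133,200,3)[:600,:400]; im[:c1.shape[0],:c1.shape[1]]=c1
c2=crop(g,u-30,v-30,80,120,5)[:600,:400]; im[:c2.shape[0],400:400+c2.shape[1]]=c2
print("origins",x-66,y0,"/3 ; side",u-30,v-30,"/5")
cv2.imwrite(f"pics/{n}.png",np.clip(im*1.4,0,255).astype(np.uint8))
E
python3 look.py a1
```

```text
[537.61087656 108.16121579 269.69003542] [ 3.14079562e+00  1.16458457e-03 -1.44553004e-01] [-0.83912124 -0.36172287 -0.61411445]
eye est [585.99899082 100.41006114 266.69003542] [324.80650065 160.8250697 ] [349.57521028 141.67971914]
origins 258 50 /3 ; side 319 111 /5
```

View pics/a1.png

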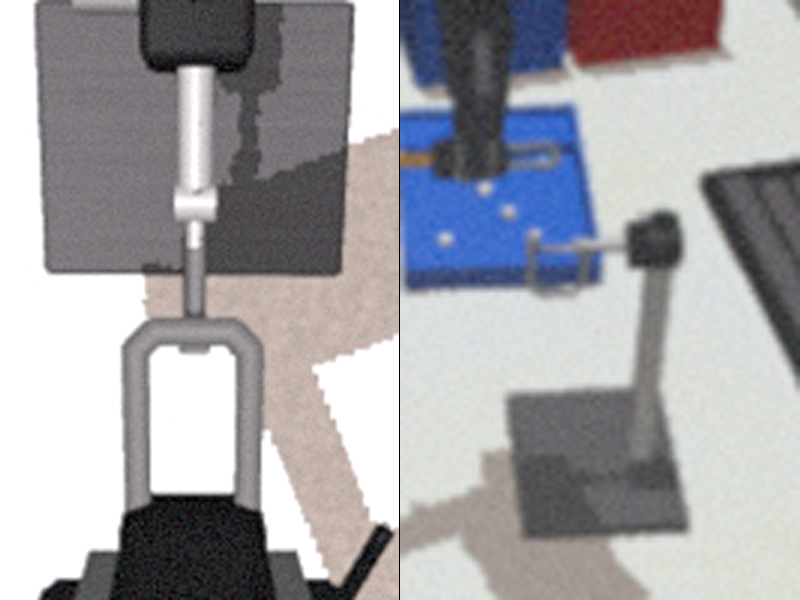

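The wrist crop shows the hinge barrel at (195,203), which is px (323,117.7). The nose's front edge is just inside the eye at (195,352), px (323,167.3). The eye is laterally centred on the hook, with its bar at crop y of about 330. The side crop agrees.

Run:
```python
from h import *
f,s,g=pickle.load(open("a1.pkl","rb"));w=s["tcp_rot"][2];e=s["eef_pos"]
T=np.array([[np.cos(w),np.sin(w),0],[np.sin(w),-np.cos(w),0],[0,0,-1]])
P=lambda x,y,z:np.round(T@(onz(f,258+x/3,50+y/3,z)-e),1)
print("hinge",P(195,203,197),"noseouter",P(195,352,203),"clamp front axis",P(197,68,200),"bar",P(194,331,e[2]-3))
print("hook axis far/near",P(196,100,198),P(194.5,300,197))
```

```text
hinge [66.9  0.1 72.7] noseouter [34.   0.1 66.7] clamp front axis [94.8  0.4 69.7] bar [49.2 -0.3  3. ]
hook axis far/near [88.6  0.2 71.7] [45.1  0.  72.7]
```

step_arm(motion=[{"claw": 15,"delta_pos": [0,0,15],"turn": 0},{"claw": 15,"delta_pos": [0,0,20],"turn": 0},{"claw": 15,"delta_pos": [0,0,12],"turn": 0},{"claw": 15,"delta_pos": [0,0,6],"turn": 0},{"claw": 15,"delta_pos": [0,0,3],"turn": 0},{"claw": 15,"delta_pos": [0,0,3],"turn": 0},{"claw": 15,"delta_pos": [0,0,0],"turn": 0},{"claw": 15,"delta_pos": [0,0,0],"turn": 0}])

```text
clock: 8.35
eef_pos: [538.5, 108.9, 211.8]
tcp_rot: [-3.141, -0.001, -0.146]
contact_force: [-0.5, -0.3, -0.2]
opening: 0.257
grasp_force: 78.8
```

step_arm(motion=[{"claw": 15,"delta_pos": [0,0,1.5],"turn": 0},{"claw": 15,"delta_pos": [0,0,1.5],"turn": 0},{"claw": 15,"delta_pos": [0,0,1.5],"turn": 0},{"claw": 15,"delta_pos": [0,0,0],"turn": 0},{"claw": 15,"delta_pos": [0,0,0],"turn": 0}])

```text
clock: 8.77
eef_pos: [538.0, 108.9, 206.7]
tcp_rot: [3.142, 0.0, -0.146]
contact_force: [0.7, -0.1, -0.5]
opening: 0.259
grasp_force: 78.8
```

```bash
python3 look.py a2
```

```text
[538.108756   108.95839939 206.79947382] [ 3.14158546e+00  2.25489884e-06 -1.46111438e-01] [ 0.44868035 -0.10135222 -0.86921677]
eye est [586.48473184 101.1318445  203.79947382] [323.65364373 160.88055467] [348.73180948 158.32214442]
origins 257 50 /3 ; side 318 128 /5
```

View pics/a2.png

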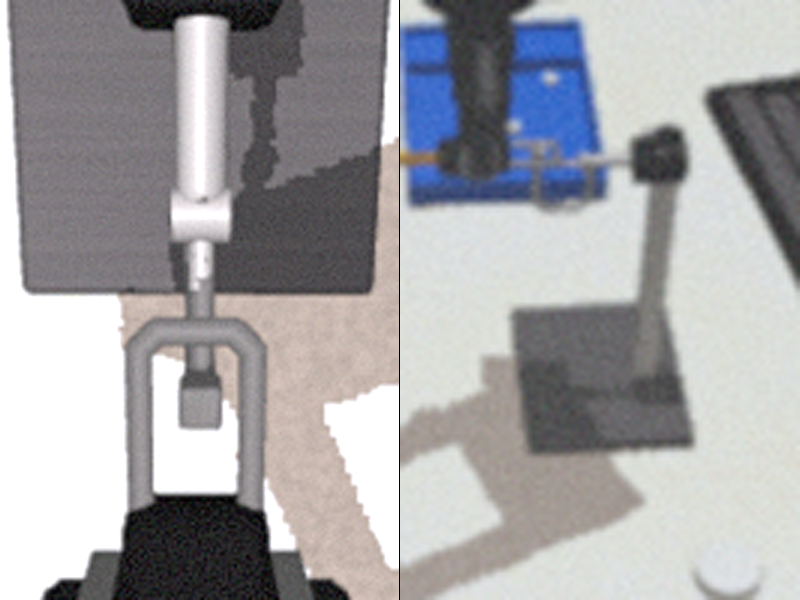

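The crop shows the nose head at (201,405) inside the eye hole, with the bar at y of about 331. The bar is between nose and hinge, just above the gate, and about 0.6 mm left of centre. I'll lower slightly, centre it, and feel towards the nose.

step_arm(motion=[{"claw": 15,"delta_pos": [0,0.6,1],"turn": 0},{"claw": 15,"delta_pos": [0,0,0.8],"turn": 0},{"claw": 15,"delta_pos": [-1.5,0,0],"turn": 0},{"claw": 15,"delta_pos": [-1.5,0,0],"turn": 0},{"claw": 15,"delta_pos": [-1,0,0],"turn": 0},{"claw": 15,"delta_pos": [0,0,0],"turn": 0},{"claw": 15,"delta_pos": [0,0,0],"turn": 0}])

```text
clock: 9.45
eef_pos: [534.0, 108.9, 205.0]
tcp_rot: [-3.142, -0.0, -0.146]
contact_force: [-0.3, -0.8, -1.3]
opening: 0.255
grasp_force: 78.8
```

step_arm(motion=[{"claw": 15,"delta_pos": [-0.5,0,0],"turn": 0},{"claw": 15,"delta_pos": [-0.3,0,0],"turn": 0},{"claw": 15,"delta_pos": [0,0,0],"turn": 0}])

```text
clock: 9.7
eef_pos: [533.2, 109.0, 205.0]
tcp_rot: [3.142, -0.0, -0.146]
contact_force: [-0.4, -0.0, -0.2]
opening: 0.251
grasp_force: 78.8
```

step_arm(motion=[{"claw": 15,"delta_pos": [-0.3,0,0],"turn": 0},{"claw": 15,"delta_pos": [-0.3,0,0],"turn": 0},{"claw": 15,"delta_pos": [0,0,0],"turn": 0}])

```text
clock: 9.95
eef_pos: [532.6, 109.1, 205.0]
tcp_rot: [3.142, 0.0, -0.146]
contact_force: [-0.3, -0.4, 0.2]
opening: 0.257
grasp_force: 78.8
```

step_arm(motion=[{"claw": 15,"delta_pos": [-0.4,0,0],"turn": 0},{"claw": 15,"delta_pos": [0,0,0],"turn": 0}])

```text
clock: 10.12
eef_pos: [532.2, 109.2, 205.0]
tcp_rot: [3.142, 0.0, -0.146]
contact_force: [-0.1, 0.4, -1.0]
opening: 0.255
grasp_force: 78.8
```

step_arm(motion=[{"claw": 15,"delta_pos": [-0.3,0,0],"turn": 0},{"claw": 15,"delta_pos": [0,0,0],"turn": 0}])

```text
clock: 10.28
eef_pos: [531.9, 109.2, 205.0]
tcp_rot: [3.142, 0.0, -0.146]
contact_force: [-0.3, -0.3, 0.5]
opening: 0.257
grasp_force: 78.8
```

step_arm(motion=[{"claw": 15,"delta_pos": [-0.3,0,0],"turn": 0},{"claw": 15,"delta_pos": [0,0,0],"turn": 0}])

```text
clock: 10.45
eef_pos: [531.7, 109.3, 205.0]
tcp_rot: [-3.142, -0.0, -0.146]
contact_force: [0.2, 0.6, -1.1]
opening: 0.256
grasp_force: 78.8
```

step_arm(motion=[{"claw": 15,"delta_pos": [-0.3,0,0],"turn": 0},{"claw": 15,"delta_pos": [0,0,0],"turn": 0}])

```text
clock: 10.62
eef_pos: [531.6, 109.3, 205.0]
tcp_rot: [-3.142, -0.0, -0.146]
contact_force: [-0.2, 0.4, -0.7]
opening: 0.256
grasp_force: 78.8
```

step_arm(motion=[{"claw": 15,"delta_pos": [-0.3,0,0],"turn": 0},{"claw": 15,"delta_pos": [0,0,0],"turn": 0}])

```text
clock: 10.78
eef_pos: [531.4, 109.3, 205.1]
tcp_rot: [-3.141, -0.001, -0.146]
contact_force: [2.5, -1.7, -1.3]
opening: 0.254
grasp_force: 78.8
```

```bash
python3 look.py a3
```

```text
[531.46119219 109.31200448 205.08844775] [-3.14150017e+00 -7.89387536e-04 -1.46208555e-01] [ 2.71782678 -1.5882276  -1.02107617]
eye est [579.83640771 101.48075147 202.08844775] [323.69793843 160.93894612] [346.53986374 158.9970494 ]
origins 257 50 /3 ; side 316 128 /5
```

View pics/a3.png

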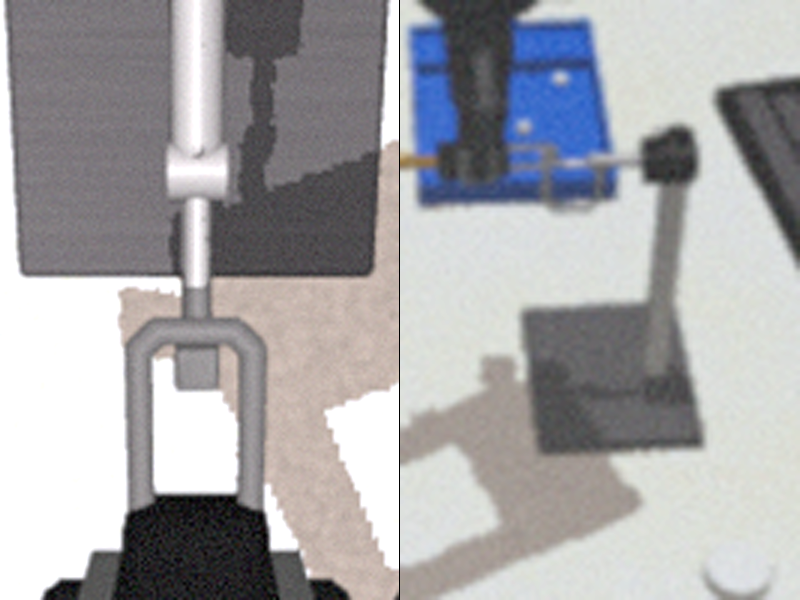

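The bar is visually against the nose, centred on it at crop x of about 196, and the force is about 3 N along +x. I'll back off 0.5 mm and push straight down in stages.

step_arm(motion=[{"claw": 15,"delta_pos": [0.5,0,0],"turn": 0},{"claw": 15,"delta_pos": [0,0,0],"turn": 0},{"claw": 15,"delta_pos": [0,0,1],"turn": 0},{"claw": 15,"delta_pos": [0,0,1],"turn": 0},{"claw": 15,"delta_pos": [0,0,1],"turn": 0},{"claw": 15,"delta_pos": [0,0,0],"turn": 0}], force=110)

```text
clock: 11.38
eef_pos: [531.6, 109.3, 201.9]
tcp_rot: [-3.142, 0.0, -0.146]
contact_force: [-0.0, -0.1, 0.7]
opening: 0.245
grasp_force: 112.2
```

step_arm(motion=[{"claw": 15,"delta_pos": [0,0,1],"turn": 0},{"claw": 15,"delta_pos": [0,0,1],"turn": 0},{"claw": 15,"delta_pos": [0,0,1],"turn": 0},{"claw": 15,"delta_pos": [0,0,0],"turn": 0}])

```text
clock: 11.72
eef_pos: [531.6, 109.3, 198.9]
tcp_rot: [-3.142, 0.0, -0.146]
contact_force: [0.8, -0.2, 1.5]
opening: 0.243
grasp_force: 112.3
```

step_arm(motion=[{"claw": 15,"delta_pos": [0,0,1],"turn": 0},{"claw": 15,"delta_pos": [0,0,1],"turn": 0},{"claw": 15,"delta_pos": [0,0,1],"turn": 0},{"claw": 15,"delta_pos": [0,0,0],"turn": 0}])

```text
clock: 12.05
eef_pos: [531.6, 109.3, 195.9]
tcp_rot: [-3.142, -0.0, -0.146]
contact_force: [-0.2, 0.2, 2.2]
opening: 0.247
grasp_force: 112.4
```

step_arm(motion=[{"claw": 15,"delta_pos": [0,0,1],"turn": 0},{"claw": 15,"delta_pos": [0,0,1],"turn": 0},{"claw": 15,"delta_pos": [0,0,1],"turn": 0},{"claw": 15,"delta_pos": [0,0,0],"turn": 0}])

```text
clock: 12.38
eef_pos: [531.5, 109.3, 192.8]
tcp_rot: [-3.142, 0.0, -0.146]
contact_force: [0.1, 0.8, 2.7]
opening: 0.246
grasp_force: 112.4
```

step_arm(motion=[{"claw": 15,"delta_pos": [0,0,1],"turn": 0},{"claw": 15,"delta_pos": [0,0,1],"turn": 0},{"claw": 15,"delta_pos": [0,0,1],"turn": 0},{"claw": 15,"delta_pos": [0,0,0],"turn": 0}])

```text
clock: 12.72
eef_pos: [531.3, 109.3, 189.7]
tcp_rot: [3.141, 0.001, -0.146]
contact_force: [-0.7, 0.9, 2.4]
opening: 0.243
grasp_force: 112.4
```

step_arm(motion=[{"claw": 15,"delta_pos": [0,0,1],"turn": 0},{"claw": 15,"delta_pos": [0,0,1],"turn": 0},{"claw": 15,"delta_pos": [0,0,1],"turn": 0},{"claw": 15,"delta_pos": [0,0,0],"turn": 0}])

```text
clock: 13.05
eef_pos: [531.4, 109.2, 186.5]
tcp_rot: [3.141, 0.0, -0.146]
contact_force: [0.6, 0.1, -0.7]
opening: 0.242
grasp_force: 112.1
```

step_arm(motion=[{"claw": 15,"delta_pos": [0,0,1],"turn": 0},{"claw": 15,"delta_pos": [0,0,1],"turn": 0},{"claw": 15,"delta_pos": [0,0,1],"turn": 0},{"claw": 15,"delta_pos": [0,0,0],"turn": 0}])

```text
clock: 13.38
eef_pos: [531.5, 109.2, 183.7]
tcp_rot: [3.141, 0.0, -0.146]
contact_force: [0.2, -1.1, -1.0]
opening: 0.245
grasp_force: 112.1
```

step_arm(motion=[{"claw": 15,"delta_pos": [0,0,1],"turn": 0},{"claw": 15,"delta_pos": [0,0,1],"turn": 0},{"claw": 15,"delta_pos": [0,0,1],"turn": 0},{"claw": 15,"delta_pos": [0,0,1],"turn": 0},{"claw": 15,"delta_pos": [0,0,1],"turn": 0},{"claw": 15,"delta_pos": [0,0,0],"turn": 0}])

```text
clock: 13.88
eef_pos: [531.5, 109.3, 178.8]
tcp_rot: [3.141, 0.0, -0.146]
contact_force: [-0.5, 0.7, -0.8]
opening: 0.247
grasp_force: 112.1
```

step_arm(motion=[{"claw": 15,"delta_pos": [0,0,1],"turn": 0},{"claw": 15,"delta_pos": [0,0,1],"turn": 0},{"claw": 15,"delta_pos": [0,0,1],"turn": 0},{"claw": 15,"delta_pos": [0,0,1],"turn": 0},{"claw": 15,"delta_pos": [0,0,1],"turn": 0},{"claw": 15,"delta_pos": [0,0,0],"turn": 0},{"claw": 15,"delta_pos": [0,0,0],"turn": 0}])

```text
clock: 14.47
eef_pos: [531.6, 109.3, 173.9]
tcp_rot: [3.142, 0.0, -0.146]
contact_force: [0.6, -0.2, -0.5]
opening: 0.243
grasp_force: 112.1
```

```bash
python3 look.py a4
```

```text
[531.60626294 109.28768227 173.96432641] [ 3.14158143e+00  3.43033011e-05 -1.46180974e-01] [-0.52628271 -0.58232662 -0.29928376]
eye est [579.98169443 101.4577635  170.96432641] [323.63496429 160.9220668 ] [346.19245432 166.80648128]
origins 257 50 /3 ; side 316 136 /5
```

View pics/a4.png

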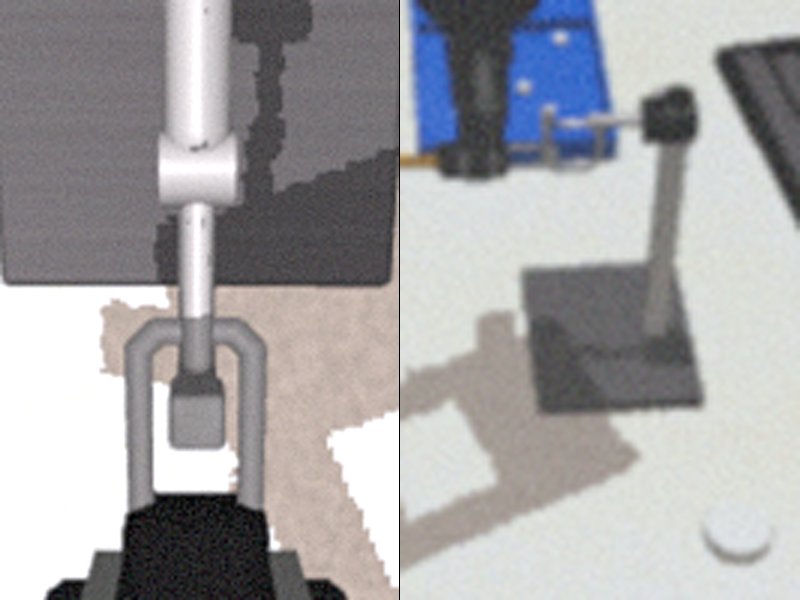

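The gate is shut above the bar: in the wrist crop it is straight and unbroken from the hinge at (200,170) to the nose at (196,415), with the eye bar beneath it at y of about 331. I'll ease back from the nose, lower near the bottom bar, and release.

step_arm(motion=[{"claw": 15,"delta_pos": [2,0,0],"turn": 0},{"claw": 15,"delta_pos": [2,0,1],"turn": 0},{"claw": 15,"delta_pos": [1,0,1],"turn": 0},{"claw": 15,"delta_pos": [0,0,1],"turn": 0},{"claw": 15,"delta_pos": [0,0,0],"turn": 0},{"claw": 15,"delta_pos": [0,0,0],"turn": 0}], force=40)

```text
clock: 15.07
eef_pos: [536.5, 108.5, 170.8]
tcp_rot: [3.141, 0.0, -0.146]
contact_force: [0.7, -0.3, -0.5]
opening: 0.242
grasp_force: 112.1
```

step_arm(motion=[{"claw": 40,"delta_pos": [0,0,0],"turn": 0},{"claw": 60,"delta_pos": [0,0,0],"turn": 0},{"claw": 85,"delta_pos": [0,0,0],"turn": 0},{"claw": 85,"delta_pos": [0,0,0],"turn": 0},{"claw": 85,"delta_pos": [0,0,0],"turn": 0},{"claw": 85,"delta_pos": [0,0,0],"turn": 0}])

```text
clock: 15.57
eef_pos: [536.6, 108.6, 171.0]
tcp_rot: [-3.142, -0.0, -0.146]
contact_force: [0.9, -0.0, 0.1]
opening: 0.999
grasp_force: 0.0
```

step_arm(motion=[{"claw": 85,"delta_pos": [-15,0,-5],"turn": 0},{"claw": 85,"delta_pos": [-25,0,-10],"turn": 0},{"claw": 85,"delta_pos": [-25,0,-25],"turn": 0},{"claw": 85,"delta_pos": [-20,0,-30],"turn": 0},{"claw": 85,"delta_pos": [-20,0,-30],"turn": 0},{"claw": 85,"delta_pos": [0,0,0],"turn": 0},{"claw": 85,"delta_pos": [0,0,0],"turn": 0},{"claw": 85,"delta_pos": [0,0,0],"turn": 0}])

```text
clock: 16.23
eef_pos: [432.8, 123.9, 271.0]
tcp_rot: [-3.141, -0.001, -0.146]
contact_force: [0.5, -0.1, -0.5]
opening: 0.995
grasp_force: 0.0
```

step_arm(motion=[{"claw": 85,"delta_pos": [0,0,0],"turn": 0},{"claw": 85,"delta_pos": [0,0,0],"turn": 0},{"claw": 85,"delta_pos": [0,0,0],"turn": 0},{"claw": 85,"delta_pos": [0,0,0],"turn": 0},{"claw": 85,"delta_pos": [0,0,0],"turn": 0},{"claw": 85,"delta_pos": [0,0,0],"turn": 0},{"claw": 85,"delta_pos": [0,0,0],"turn": 0},{"claw": 85,"delta_pos": [0,0,0],"turn": 0}])

```text
clock: 16.9
eef_pos: [432.7, 123.9, 270.9]
tcp_rot: [3.142, 0.0, -0.146]
contact_force: [-0.4, 0.0, 0.6]
opening: 0.993
grasp_force: 0.0
```

Run:
```python
from rig import *
from h import *
f=grab_frame("side"); g=grab_frame("wrist")
im=np.zeros((600,800,3),np.uint8); im[:, :400]=crop(f,310,130,80,120,5)
c=cv2.resize(g["img"][:,:,::-1],(400,250)); im[:250,400:]=c
f2=grab_frame("side"); print(np.abs(f2["img"][130:250,310:390].astype(int)-f["img"][130:250,310:390]).max())
im[250:,400:]=crop(f2,310,140,80,70,5)
cv2.imwrite("pics/a5.png",np.clip(im*1.4,0,255).astype(np.uint8)); print(sense()["clock"])
```

```text
124
17.05
```

View pics/a5.png

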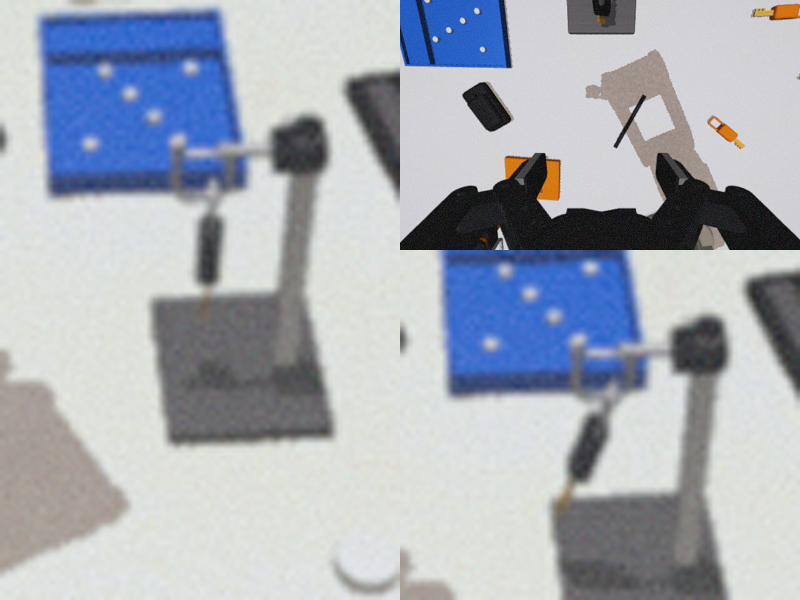

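The key hangs from the hook with the gate shut. In the side crop its head is at about (208,250) and it is still swinging. I'll wait while tracking the swing of the blade and head.

```bash
cat > wait.py <<'E'
import sys
from rig import *
from h import *
o=[]
for i in range(int(sys.argv[1])):
    a=grab_frame("side")["img"][170:190,340:366].astype(int); v,u=np.nonzero(a.max(2)<75); o.append((round(u.mean(),1),len(u)) if len(u) else None)
print(sense()["clock"],[x[0] if x else None for x in o])
E
python3 wait.py 80
```

```text
21.05 [np.float64(7.5), np.float64(9.4), np.float64(12.3), np.float64(14.9), np.float64(15.8), np.float64(15.1), np.float64(13.0), np.float64(10.3), np.float64(8.3), np.float64(7.6), np.float64(8.5), np.float64(10.6), np.float64(13.2), np.float64(14.9), np.float64(15.1), np.float64(14.0), np.float64(11.9), np.float64(9.7), np.float64(8.4), np.float64(8.5), np.float64(9.8), np.float64(11.7), np.float64(13.6), np.float64(14.8), np.float64(14.3), np.float64(12.8), np.float64(11.0), np.float64(9.3), np.float64(8.7), np.float64(9.1), np.float64(10.5), np.float64(12.5), np.float64(13.6), np.float64(14.1), np.float64(13.4), np.float64(12.0), np.float64(10.5), np.float64(9.3), np.float64(9.3), np.float64(10.0), np.float64(11.4), np.float64(12.8), np.float64(13.5), np.float64(13.5), np.float64(12.6), np.float64(11.4), np.float64(10.3), np.float64(9.8), np.float64(10.0), np.float64(10.7), np.float64(12.0), np.float64(12.6), np.float64(13.0), np.float64(12.6), np.float64(12.0), np.float64(11.2), np.float64(10.5), np.float64(10.4), np.float64(10.6), np.float64(11.3), np.float64(12.0), np.float64(12.4), np.float64(12.5), np.float64(12.0), np.float64(11.6), np.float64(11.2), np.float64(10.9), np.float64(10.8), np.float64(11.3), np.float64(11.5), np.float64(11.9), np.float64(12.0), np.float64(12.0), np.float64(11.7), np.float64(11.5), np.float64(11.4), np.float64(11.3), np.float64(11.3), np.float64(11.5), np.float64(11.4)]
```

The swing has died out, so I'm handing in.

```bash
python3 wait.py 10; python3 -c "
from rig import *
print(sign_off())"
```

```text
21.55 [np.float64(11.5), np.float64(11.4), np.float64(11.5), np.float64(11.5), np.float64(11.5), np.float64(11.4), np.float64(11.5), np.float64(11.5), np.float64(11.5), np.float64(11.5)]
the job is handed in; nothing more can be done
None
```

The key with the wire eye hangs still from the snap hook with the gate shut behind it, and I handed the job in at 21.6 s; the sign-off call returned no verdict.

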